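Aim the product camera and hold it up at its second stop

ROBOT

A 6-joint arm with a two-finger parallel gripper is mounted at the origin on a cart in front of the work surface, level with it; the furniture and walls round the work are solid. World frame = base frame: x ahead of the robot, y to its left, z up, the work surface at z = 0. Lengths are in mm, angles in rad, forces in N, time in s.
With the tool pointing down it reaches from about 275 to 825 mm from the base axis. Payload 4.9 kg.
Tool frame: the origin (TCP) lies at the centre of the arm's flange, where the gripper is bolted on; the fingertips stand 173 mm ahead of it and the grasp point (between the pads) lies 155 mm ahead of it; z points along the fingers, y is the line along which they close (so a half turn about z gives the same grasp; the last joint's range is limited). The gripper opens to 85 mm and grips with 20 to 120 N. Pads are 22 mm wide; open, the fingers measure 114 mm over their backs; the gripper's body (76 mm by 85 mm) begins 54 mm behind the grasp point. The pads swing forward as they close: fully open they stand 13 mm farther back than shut.
Start: joints at [-1.283, 0.326, -0.193, 1.052, 0, 1.437], TCP at [225.185, -501.807, 404.681] pointing down, gripper open.
Joint ranges: [-2.65, 2.65], [-0.97, 1.79], [-1.3, 1.35], [-1.93, 2.1], [-1.47, 1.37], [-3.14, 3.14]. Speed limits (rad/s): [2.57, 2.57, 3.14, 3.14, 3.14, 3.14].

INTERFACE

Orientations are given as [roll, pitch, yaw] about the fixed x, y, z axes, in that order (R = Rz(yaw) Ry(pitch) Rx(roll)).
In Python, from bench import robot, optics, job gives the robot as it stands. The module is installed in compiled form; this text tells all that it offers.
- The arm moves only by the tool carry_out, never from a script. Its argument "moves" is a list that holds one entry, the list of rows, each a list of 4 numbers: the shift along the world's x, y, z in cm, then the turn about the world's z in degrees. In form: [[[tx, ty, tz, turn], ...]]. A call has 1 to 8 rows; each row shifts and turns the commanded pose from where the row before left it; what a row does not reach is not made up. A row lasts 1/8 s, in which the tool goes at most 62.5 mm and 10.7 degrees, less where a joint would pass 70% of its speed; a pose out of reach is approached as far as the arm can. A call is refused whole if a number of a shift passes 6.25 or a number of a turn 10.7, either way. A call with a gripper value outside its range is refused whole. "hand" is the finger opening in cm, from 0 to 8.54, set as the call begins (left out, the last holds). The fingers move at their own pace and stop on an object; "grip_force" is the grip in N (left out, the last holds). Time passes only in rows, so rows that do not move let the fingers close. It gives the time, the measured TCP pose, the force, the opening and the grip force at its end, in the units of the state.
- robot.read_state(): the state, without advancing time (a new reading comes with each control period).
- optics.grab_frame(name): name is "scene" or "top" or "wrist"; returns a dict with "frame" (420x560x3 uint8, red, green, blue), "intrinsics" (3x3 intrinsics, pixels), "pose" (4x4, takes a point from camera to world coordinates). Camera axes: x right, y up, looking along -z (the intrinsics and any distortion apply to the point x, -y, -z); pixel columns grow to the right and rows downward; lengths in mm; the calibration is good to about 2 mm. A picture is of the moment at which its call begins. There is no depth.
- job.hand_in(): hands the job in; it is judged then, once.
The state is a dict: "clock": time; "joints": joint angles; "qvel": joint speeds; "joint_torque": joint torques, N m; "ee_pos": TCP position; "tool_rot": TCP orientation; "ft_force": force on the tool from outside, world axes, zero at the start; "moment": the same for the moment, N m; "finger_gap": opening from 0.0 (shut) to 1.0 (fully open); "grip_force": force on a finger pad.
Only numpy, scipy, OpenCV 4.12 (cv2) and the standard library are available. Lean on these libraries where they do the work, as an engineer would, in place of code of your own. Each camera call takes 0.05 s, during which the arm holds its last target. There are 200 camera calls.

TASK

We are photographing the jar with the red lid for the web shop. With the post still down, turn the camera on its stand until it points straight at the middle of that jar; then squeeze the red release button in the grip head, pull the post up past its first stop to the second and topmost one, and finish while holding it up there, steady, still aimed at the jar and with the button still squeezed in, because I want it straight down again after the shot. Leave the jars, the mint tin and the chocolate bar where they are.

Things in the scene. Friction and masses are not known exactly. Their poses are not given: they have to be found in the camera images.
- stand: camera stand: heavy round foot 112 mm across that does not move on the counter; on it an aluminium tube that turns, and in the tube a telescopic post with grip head and camera. Origin: centre of the foot's underside, on the vertical axis of the post.
- grip_center (a point): centre of the grip head, a black rounded block on top of the post, 30 (x) by 40 (y) by 42 mm high; on the post's axis, 193 mm above the counter with the post down, 303 mm at the second stop. Axes turn with the camera: x level where the camera points, y to its left (button side), z up. Free to grasp from above; the camera, in front (+x), begins 48 mm from the axis and is no higher than the head.
- lens (a point): centre of the camera's front glass, 102 mm from the post's axis exactly along the grip head's x, 24 mm below the grip centre. The camera is a black box 60 mm wide with a grey band and round lens; it looks along x and 38 degrees down. The axes of this point are parallel to the grip head's (x level, forward).
- button_face (a point): middle of the outer face of the red release button, 20 mm wide, 24 mm high, in the +y side of the grip head: 27.5 mm from the post's axis at rest, 21.5 mm fully pressed. Pinch the head across its y: one finger on the button, the other on the ribbed blank side, 20 mm from the axis.
- pan (a joint): angle of tube, post and camera about the stand's vertical axis (rad, growing counter-clockwise seen from above); it is the camera's direction in the world: 0 along +x, 1.57 along +y. Turns against a light friction of 0.06 N m, button pressed or not, and stays where it is left.
- post (a joint): height of the post over its lowest position (m): 0 down, 0.055 first stop, 0.110 second stop and end of travel. While the button is out a sprung pin catches the post at 0 and at each stop, and drags in the tube between them; with the button in the post slides freely (friction 1 N) and its weight of about 4 N hangs on the hand.
- button (a joint): travel of the release button (m): 0 out, 0.006 fully in. Its spring pushes with 3 N when out, 8 N when fully in; the catch is free from 0.004 on.
- jar_red_center (a point): centre (half-way up) of the jar with the red lid, the one to be photographed: clear round jar of sweets, 64 mm across, 100 mm high, standing on the counter to the left of the stand; it and the other jar may have changed places.
- jar_white_center (a point): centre (half-way up) of the similar jar with the white lid, 64 mm across, 100 mm high; leave alone.
- tin_center (a point): centre of the red mint tin lying on the counter, 60 by 90 by 22 mm; leave alone.
- bar_center (a point): centre of the wrapped chocolate bar lying on the counter, 52 by 153 by 14 mm; leave alone.

How it is judged:
By the outcome, as a careful person would: the job done as asked, in the order asked, and still so for the second after the job is handed in, while the arm keeps its last pose, push and grip.
It also fails if it takes over 38 s, if anything falls off the work surface, if the arm or the gripper's body presses on something with over 40 N, if the wrist force passes 120 N, or if a joint passes its speed limit or range.

## Working session

There is one attempt and no reset: what is moved stays moved. The work goes in short steps, Python scripts to look and compute and a tool call to move; the robot and the scene stay as the last step left them, time stands still between calls to the robot, and variables do not carry over. Pictures are saved under pics/ and viewed, at most 10 in all, crops included, and the job is handed in when it is done.

Besides the shell and the picture viewer there is one more tool, called after ">>>" as a command line: name --argument value ..., lists and objects as JSON in quotes. carry_out: Moves the arm, as the interface text tells. Its arguments: {"type":"object","properties":{"moves":{"type":"array"},"hand":{"type":"number"},"grip_force":{"type":"number"}},"required":["moves"]}

```bash
mkdir -p pics
cat > h.py <<'E'
import numpy as np,cv2
from bench import robot,optics,job
def grab(n,f):
    d=optics.grab_frame(n); cv2.imwrite('pics/'+f+'.png',d['frame'][:,:,::-1]); np.savez('pics/'+f,**{k:np.array(d[k]) for k in('frame','intrinsics','pose')}); return d
def ray(d,u,v):
    K=d['intrinsics'];P=d['pose']; p=np.linalg.inv(K)@[u,v,1]; return P[:3,3],P[:3,:3]@[p[0],-p[1],-p[2]]
def atz(d,u,v,z):
    o,r=ray(d,u,v); return o+r*(z-o[2])/r[2]
def proj(d,X):
    P=d['pose'];c=P[:3,:3].T@(np.array(X)-P[:3,3]); q=d['intrinsics']@[c[0],-c[1],-c[2]]; return q[:2]/q[2]
E
python3 - <<'E'
from h import *
for n in('scene','top'):
    d=optics.grab_frame(n); print(d.keys()) if n=='top' else 0
    grab(n,n+'0'); print(d['intrinsics'],d['pose'].round(2))
print(robot.read_state())
E
```

```text
[[511.06022198   0.         276.13216111]
 [  0.         511.06022198 213.94395112]
 [  0.           0.           1.        ]] [[-5.9000e-01  5.4000e-01 -6.0000e-01 -1.5510e+01]
 [-8.1000e-01 -3.8000e-01  4.5000e-01  3.4550e+02]
 [ 1.0000e-02  7.5000e-01  6.6000e-01  7.0359e+02]
 [ 0.0000e+00  0.0000e+00  0.0000e+00  1.0000e+00]]
dict_keys(['frame', 'intrinsics', 'pose'])
[[401.77567997   0.         275.5168688 ]
 [  0.         401.77567997 206.00831405]
 [  0.           0.           1.        ]] [[-1.0000e-02  9.9000e-01 -1.3000e-01  3.9282e+02]
 [-1.0000e+00 -1.0000e-02 -1.0000e-02 -2.9020e+01]
 [-1.0000e-02  1.3000e-01  9.9000e-01  9.8395e+02]
 [ 0.0000e+00  0.0000e+00  0.0000e+00  1.0000e+00]]
{'clock': 0.2, 'joints': array([-1.28318344e+00,  3.26689496e-01, -1.93183111e-01,  1.05201131e+00,
        2.28011349e-05,  1.43659922e+00]), 'qvel': array([ 0.00093321, -0.00324162,  0.00295309, -0.00020452,  0.00032936,
       -0.00015242]), 'joint_torque': array([ 2.61231093e-03, -4.43302560e+01,  2.62426597e+01,  1.13302734e-02,
       -2.60952544e-05,  8.21962061e-06]), 'ee_pos': array([ 225.14608949, -501.63213076,  404.19239921]), 'tool_rot': array([-3.14051789e+00, -1.68109710e-04,  4.21809888e-01]), 'ft_force': array([-0.42137252, -0.56332797,  0.6511804 ]), 'moment': array([-0.02199643, -0.02673664,  0.00869157]), 'grip_force': 0.0, 'finger_gap': 0.9953703043358466}
```

View pics/top0.png

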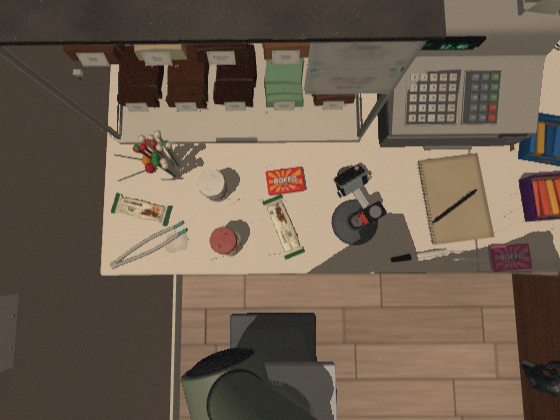

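View pics/scene0.png

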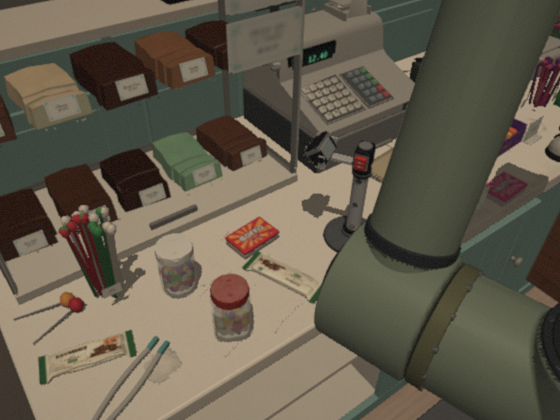

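Run:
```python
from h import *
a=cv2.imread('pics/top0.png'); b=cv2.imread('pics/scene0.png')
c=[cv2.resize(a[150:260,320:400],None,fx=5,fy=5,interpolation=2),cv2.resize(b[120:260,290:390],None,fx=3.9286,fy=3.9286,interpolation=2)]
h=550; cv2.imwrite('pics/c0.png',np.hstack([x[:h] for x in c]))
d=np.load('pics/top0.npz')
f=d['frame'].astype(int)
print('jar top',atz(d,223,241,100),'foot',atz(d,355,222,12))
for s,zz in(('top0',0),('scene0',0)):
    f=np.load(f'pics/{s}.npz')['frame']; hsv=cv2.cvtColor(f,cv2.COLOR_RGB2HSV)
    m=(((hsv[...,0]<8)|(hsv[...,0]>172))&(hsv[...,1]>110)&(hsv[...,2]>60)).astype(np.uint8)
    n,l,st,ce=cv2.connectedComponentsWithStats(m)
    for i in range(1,n):
        if st[i,4]>12: print(s,st[i],ce[i].round(1))
```

```text
jar top [436.18827426  94.63847967 100.        ] foot [ 483.74455096 -212.93135723   12.        ]
top0 [488 103   8   8  56] [491.6 106.8]
top0 [487 114   9   7  52] [491.1 117. ]
top0 [133 139  19  20 127] [144.1 148.1]
top0 [151 141   6   8  32] [153.8 144.2]
top0 [145 163  10  10  76] [149.3 167.8]
top0 [266 167  39  28 471] [285.3 181.3]
top0 [554 179   6  23  68] [557.2 188.7]
top0 [532 180  19  36 418] [541.3 198.1]
top0 [358 213  10  12  61] [362.7 218.5]
top0 [210 227  27  27 567] [222.8 240. ]
top0 [496 265   7   4  16] [499.1 266.3]
scene0 [554  24   6   4  17] [556.9  25.3]
scene0 [534  60  26  47 358] [543.8  84.2]
scene0 [376  85   8   6  35] [379.5  87.7]
scene0 [382  91   8   6  37] [385.4  93.5]
scene0 [509 127   9   9  44] [513.1 130.3]
scene0 [354 155  13  16 165] [359.7 162.6]
scene0 [486 176  16  10  42] [494.4 181.4]
scene0 [503 186   7   6  14] [506.5 189. ]
scene0 [501 193  10   7  28] [505.6 195.4]
scene0 [  59  214   43   81 1013] [ 83.5 247.5]
scene0 [225 217  54  38 606] [252.3 236.5]
scene0 [ 210  274   39   36 1082] [229.2 291.3]
scene0 [ 68 298  16  14 175] [ 75.6 304.4]
```

View pics/c0.png

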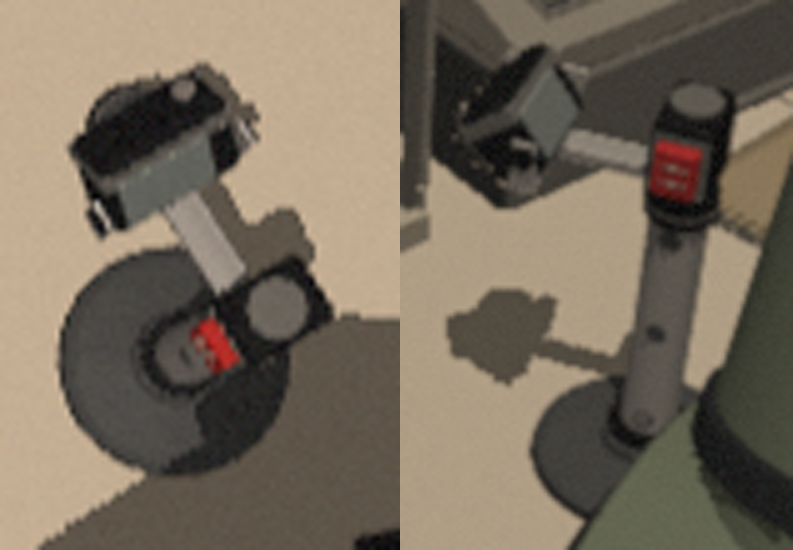

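Run:
```python
from h import *
t=dict(np.load('pics/top0.npz'));s=dict(np.load('pics/scene0.npz'))
print('grip top z214: top',atz(t,375.4,211.6,214),'scene',atz(s,365.6,145.5,214))
for z in(5,12,20): print('foot',z,atz(t,355,222,z))
# lid: project top & lower rim circles to fit
def lid(d,x,y):
    P=np.array([proj(d,[x+31*np.cos(a),y+31*np.sin(a),z]) for a in np.arange(0,6.3,.1) for z in(80,100)]); return P.min(0),P.max(0)
print(atz(t,222.8,240,97),atz(s,229.2,291.3,92))
for x,y in((436,95),(439,93),(433,97)): print(lid(t,x,y),lid(s,x,y))
for z in(187,190,193): print('btn top',atz(t,362.7,218.5,z),'scene',atz(s,359.7,162.6,z))
```

```text
grip top z214: top [ 484.59612223 -214.60928815  214.        ] scene [ 483.08195576 -213.97369032  214.        ]
foot 5 [ 484.39938652 -214.25589811    5.        ]
foot 12 [ 483.74455096 -212.93135723   12.        ]
foot 20 [ 482.99616747 -211.41759623   20.        ]
[438.53903841  95.52100388  97.        ] [434.85458608  97.40273114  92.        ]
(array([208.74695749, 227.00745919]), array([237.86355127, 255.40721531])) (array([209.5600327 , 271.62883342]), array([250.38952128, 311.14789867]))
(array([209.67495092, 225.64397914]), array([238.75919348, 254.0489845 ])) (array([209.69494664, 269.92741354]), array([250.38417874, 309.23650533]))
(array([207.81815227, 228.37212659]), array([236.96714238, 256.76661376])) (array([209.42418474, 273.34166919]), array([250.39490008, 313.07266822]))
btn top [ 474.22428225 -195.3458825   187.        ] scene [ 477.88461677 -199.89938465  187.        ]
btn top [ 473.9178502  -194.71976888  190.        ] scene [ 475.01930992 -196.73211693  190.        ]
btn top [ 473.61141815 -194.09365526  193.        ] scene [ 472.15400307 -193.56484922  193.        ]
```

>>> carry_out --moves '[[[3.2,3.6,0.2,0.9],[3.2,3.6,0.2,0.9],[3.2,3.6,0.2,0.9],[3.2,3.6,0.2,0.9],[3.2,3.6,0.2,0.9],[3.2,3.6,0.2,0.9],[3.2,3.6,0.2,0.9],[3.2,3.6,0.2,0.9]]]' --hand 8.5

```text
clock: 1.2
ee_pos: [482.1, -212.5, 420.7]
tool_rot: [3.141, 0.0, 0.548]
ft_force: [1.3, -0.7, -0.5]
finger_gap: 0.996
grip_force: 0.0
```

Run:
```python
from h import *
s=robot.read_state(); print(s['clock'],s['ee_pos'],s['tool_rot'],s['qvel'],s['ft_force'])
w=grab('wrist','w1'); print(w['pose'].round(3),w['intrinsics'])
```

```text
1.2 [ 482.06044554 -212.46318443  420.72478666] [3.14147588e+00 1.77080845e-05 5.48006044e-01] [ 0.73895475  0.18372575  0.28986916  0.10100794 -0.00197644  0.61108038] [ 1.30468191 -0.74338372 -0.46883967]
[[ 5.20000e-01  8.23000e-01  2.27000e-01  5.40790e+02]
 [-8.54000e-01  5.02000e-01  1.37000e-01 -1.77284e+02]
 [-1.00000e-03 -2.65000e-01  9.64000e-01  3.90799e+02]
 [ 0.00000e+00  0.00000e+00  0.00000e+00  1.00000e+00]] [[300.94163001   0.         279.87954692]
 [  0.         300.94163001 213.00526571]
 [  0.           0.           1.        ]]
```

View pics/w1.png

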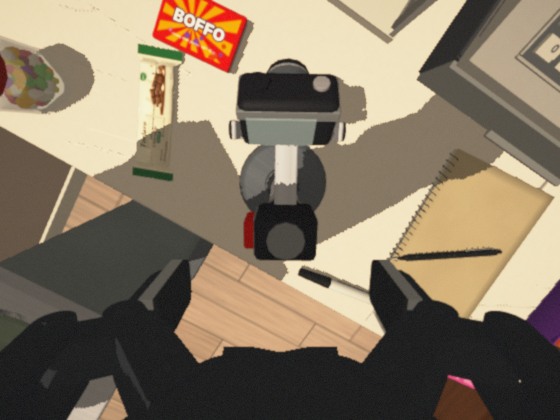

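Run:
```python
from h import *
w=dict(np.load('pics/w1.npz'))
print('disc',atz(w,286,240.5,214), 'cam/bar dir',atz(w,287,150,185)-atz(w,286,200,190))
a=atz(w,239,105,200);b=atz(w,338,104,200);print('cam top edge dir->pan',np.arctan2((b-a)[0],-(b-a)[1]))
a=atz(w,254,260,214);b=atz(w,314,260,214);print('head back edge->pan',np.arctan2((b-a)[0],-(b-a)[1]),np.linalg.norm(b-a))
s=robot.read_state(); print(s['clock'],s['ee_pos'],s['tool_rot'])
```

```text
disc [ 485.96632631 -214.98934219  214.        ] cam/bar dir [28.67267844 16.79003334 -5.        ]
cam top edge dir->pan 0.5568130313715586
head back edge->pan 0.5477615920780855 38.196900060856166
1.25 [ 484.70176125 -208.99700916  420.97403647] [-3.14054975 -0.00457445  0.55345034]
```

>>> carry_out --moves '[[[0.13,0.25,0,0],[0,0,-1.0,0],[0,0,-1.4,0],[0,0,-1.6,0],[0,0,-1.6,0],[0,0,-1.2,0],[0,0,-0.7,0],[0,0,0,0]]]'

```text
clock: 2.25
ee_pos: [482.2, -211.5, 345.2]
tool_rot: [-3.141, 0.0, 0.547]
ft_force: [-1.2, 0.8, -0.0]
finger_gap: 0.994
grip_force: 0.0
```

>>> carry_out --moves '[[[0,0,0,0],[0,0,0,0],[0,0,0,0],[0,0,0,0],[0,0,0,0],[0,0,0,0]]]' --hand 4.75 --grip_force 20

```text
clock: 3.0
ee_pos: [482.7, -211.4, 346.1]
tool_rot: [3.141, -0.0, 0.547]
ft_force: [-0.2, -0.4, 4.0]
finger_gap: 0.561
grip_force: 3.3
```

Run:
```python
from h import *
s=robot.read_state(); print(s)
grab('wrist','w2'); grab('scene','s2');grab('top','t2')
a=cv2.imread('pics/w2.png');b=cv2.imread('pics/s2.png')
cv2.imwrite('pics/c2.png',np.hstack([a[:, 80:480],cv2.resize(b[80:220,270:400],(390,420),interpolation=2)]))
```

```text
{'clock': 3.0, 'joints': array([-5.52990327e-01,  3.31374704e-01, -3.44184181e-01,  8.94156026e-01,
        6.07169252e-06,  2.04117953e+00]), 'qvel': array([-0.00111863, -0.00139576,  0.00225966, -0.00144988, -0.00027935,
       -0.0020531 ]), 'joint_torque': array([  0.16547523, -40.48981905,  22.73042142,   0.12701408,
         0.04535378,  -0.04358296]), 'ee_pos': array([ 482.70380868, -211.44619089,  346.1195884 ]), 'tool_rot': array([ 3.14063144e+00, -4.95540066e-04,  5.47423035e-01]), 'ft_force': array([-0.15881621, -0.38966691,  4.04516596]), 'moment': array([-0.06714546, -0.04498964, -0.03650112]), 'grip_force': 3.323586992919445, 'finger_gap': 0.5605164036536229}
```

View pics/c2.png

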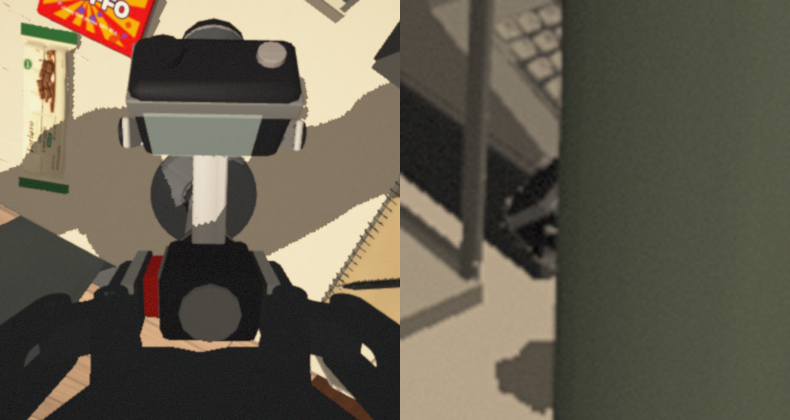

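>>> carry_out --moves '[[[-0.01,-0.02,0,2],[-0.01,-0.02,0,4],[-0.01,-0.02,0,5],[-0.02,-0.02,0,5],[-0.01,-0.02,0,5],[-0.02,-0.02,0,5],[-0.01,-0.03,0,5],[-0.01,-0.03,0,3]]]' --hand 4.65

```text
clock: 4.15
ee_pos: [481.6, -213.2, 346.1]
tool_rot: [3.141, 0.0, 1.143]
ft_force: [0.6, -0.1, 5.3]
finger_gap: 0.542
grip_force: 4.1
```

>>> carry_out --moves '[[[-0.01,-0.02,0,3],[-0.01,-0.02,0,5],[-0.01,-0.02,0,5],[0,-0.02,0,5],[0,-0.02,0,5],[0,-0.03,0,5],[0,-0.03,0,3.5],[0,-0.03,0,2]]]'

```text
clock: 5.15
ee_pos: [481.3, -215.1, 346.1]
tool_rot: [3.141, 0.0, 1.727]
ft_force: [0.9, 0.7, 5.6]
finger_gap: 0.548
grip_force: 4.0
```

>>> carry_out --moves '[[[0,0,0,0],[0,0,0,0]]]'

```text
clock: 5.4
ee_pos: [481.3, -215.0, 345.9]
tool_rot: [3.141, 0.0, 1.726]
ft_force: [0.6, -0.5, 5.3]
finger_gap: 0.546
grip_force: 4.0
```

Run:
```python
from h import *
s=robot.read_state(); print({k:np.round(v,3) for k,v in s.items()})
w=grab('wrist','w3'); grab('top','t3');print(proj(w,[436.5,95.5,50]),proj(w,[436.5,95.5,100]))
a=cv2.imread('pics/w3.png');b=cv2.imread('pics/t3.png')
cv2.imwrite('pics/c3.png',np.hstack([a[:, 80:480],cv2.resize(b[150:290,190:320+0],(390,420),interpolation=2)]))
cv2.imwrite('pics/c3.png',a)
```

```text
{'clock': np.float64(5.4), 'joints': array([-0.56 ,  0.332, -0.344,  0.895,  0.   ,  0.855]), 'qvel': array([-0.   , -0.001, -0.001,  0.   ,  0.001, -0.   ]), 'joint_torque': array([ 5.2000e-02, -4.0022e+01,  2.2397e+01,  1.2000e-01,  1.2000e-02,
       -1.1000e-02]), 'ee_pos': array([ 481.305, -215.042,  345.944]), 'tool_rot': array([3.141, 0.   , 1.726]), 'ft_force': array([ 0.553, -0.484,  5.262]), 'moment': array([-0.03 , -0.105, -0.076]), 'grip_force': np.float64(3.984), 'finger_gap': np.float64(0.546)}
[ 283.07776912 -271.93395007] [ 284.20155119 -407.53003391]
```

View pics/c3.png

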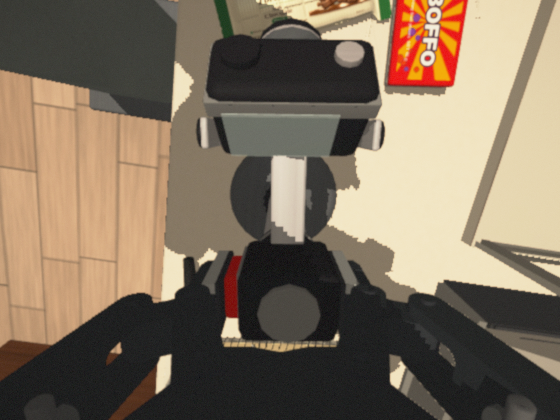

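>>> carry_out --moves '[[[0.1,0.02,0,0],[0.1,0.01,0,0],[0.05,0.01,0,0],[0,0,0,0],[0,0,0,0],[0,0,0,0]]]' --hand 3.0 --grip_force 35

```text
clock: 6.25
ee_pos: [483.8, -214.6, 346.7]
tool_rot: [3.141, 0.001, 1.726]
ft_force: [-1.1, -0.3, 9.8]
finger_gap: 0.48
grip_force: 35.1
```

Run:
```python
from h import *
s=robot.read_state(); print({k:np.round(v,3) for k,v in s.items()})
w=grab('wrist','w4'); t=grab('top','t4')
# frame of wrist measured
a=cv2.imread('pics/w4.png')[0:350,190:400]; b=cv2.imread('pics/t4.png')[170:280,200:400]
b=cv2.resize(b,(570,314),interpolation=2);b=cv2.copyMakeBorder(b,0,36,0,0,0)
cv2.imwrite('pics/c4.png',np.hstack([a,b]))
ax=np.array([484.6,-214.6])
for p in(1.69,1.725,1.76):
    print(p,[proj(w,[*(ax+r*np.array([np.cos(p),np.sin(p)])),z]).round(1).tolist() for r,z in((0,214),(15,200),(40,195),(102,169))])
# camera back-top edge endpoints ±30
```

```text
{'clock': np.float64(6.25), 'joints': array([-0.557,  0.335, -0.338,  0.897, -0.   ,  0.858]), 'qvel': array([ 0.001, -0.001,  0.001, -0.   , -0.001,  0.001]), 'joint_torque': array([-2.0200e-01, -3.7926e+01,  2.1696e+01, -6.1400e-01,  7.2000e-02,
       -3.3000e-02]), 'ee_pos': array([ 483.808, -214.614,  346.65 ]), 'tool_rot': array([3.141e+00, 1.000e-03, 1.726e+00]), 'ft_force': array([-1.059, -0.275,  9.761]), 'moment': array([ 0.118,  0.37 , -0.032]), 'grip_force': np.float64(35.068), 'finger_gap': np.float64(0.48)}
1.69 [[277.9, 309.8], [279.3, 259.2], [281.5, 198.5], [286.3, 48.9]]
1.725 [[277.9, 309.8], [278.1, 259.2], [278.1, 198.4], [278.2, 48.7]]
1.76 [[277.9, 309.8], [276.8, 259.2], [274.7, 198.5], [270.2, 48.9]]
```

View pics/c4.png

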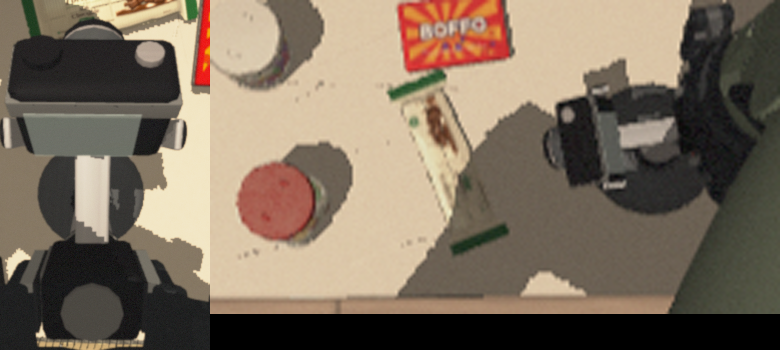

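>>> carry_out --moves '[[[0,0,0.2,0],[0,0,0.5,0],[0,0,0.9,0],[0,0,1.0,0],[0,0,1.0,0],[0,0,1.0,0],[0,0,1.0,0],[0,0,0.8,0]]]'

```text
clock: 7.35
ee_pos: [483.6, -214.6, 410.4]
tool_rot: [3.142, 0.0, 1.726]
ft_force: [4.6, -1.4, -5.1]
finger_gap: 0.476
grip_force: 36.2
```

>>> carry_out --moves '[[[0,0,0.8,0],[0,0,0.8,0],[0,0,0.8,0],[0,0,0.8,0],[0,0,0.6,0],[0,0,0.4,0],[0,0,0.3,0],[0,0,0.2,0]]]'

```text
clock: 8.35
ee_pos: [483.7, -214.6, 456.7]
tool_rot: [-3.141, -0.0, 1.726]
ft_force: [2.9, -1.4, -4.2]
finger_gap: 0.48
grip_force: 36.0
```

>>> carry_out --moves '[[[0,0,0,0],[0,0,0,0],[0,0,0,0],[0,0,0,0]]]'

```text
clock: 8.85
ee_pos: [483.7, -214.6, 456.7]
tool_rot: [3.142, -0.0, 1.726]
ft_force: [2.9, -1.0, -2.2]
finger_gap: 0.481
grip_force: 36.6
```

Run:
```python
from h import *
s=robot.read_state(); print({k:np.round(v,3) for k,v in s.items()})
w=grab('wrist','w5'); t=grab('top','t5'); q=grab('scene','s5')
a=cv2.imread('pics/w5.png')[0:350,190:400]; b=cv2.imread('pics/t5.png')[150:290,190:410]
b=cv2.resize(b,(550,350),interpolation=2)
cv2.imwrite('pics/c5.png',np.hstack([a,b]))
print('tool-down slip check')
```

```text
{'clock': np.float64(8.85), 'joints': array([-0.557,  0.258, -0.153,  1.16 ,  0.   ,  0.859]), 'qvel': array([-0.001,  0.001, -0.   , -0.003, -0.   ,  0.001]), 'joint_torque': array([-2.2500e-01, -4.3113e+01,  2.6866e+01,  1.0720e+00,  3.3000e-02,
        4.0000e-03]), 'ee_pos': array([ 483.674, -214.579,  456.702]), 'tool_rot': array([ 3.142, -0.   ,  1.726]), 'ft_force': array([ 2.858, -0.955, -2.21 ]), 'moment': array([-0.309, -0.369,  0.022]), 'grip_force': np.float64(36.609), 'finger_gap': np.float64(0.481)}
tool-down slip check
```

View pics/c5.png

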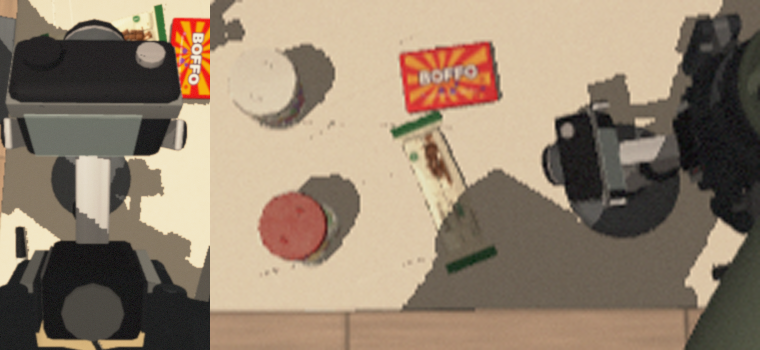

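View pics/s5.png

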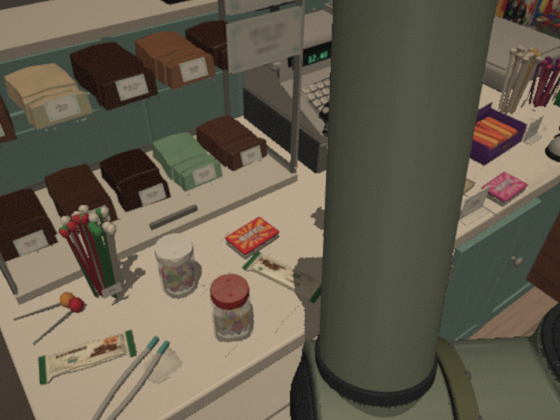

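>>> carry_out --moves '[[[0,0,0.1,0],[0,0,0.1,0],[0,0,0,0],[0,0,0,0]]]'

```text
clock: 9.5
ee_pos: [483.8, -214.7, 457.1]
tool_rot: [-3.14, -0.001, 1.725]
ft_force: [5.0, -2.6, -12.6]
finger_gap: 0.478
grip_force: 37.8
```

>>> carry_out --moves '[[[0,0,0,0],[0,0,0,0],[0,0,0,0],[0,0,0,0],[0,0,0,0],[0,0,0,0]]]'

```text
clock: 10.25
ee_pos: [483.8, -214.7, 457.0]
tool_rot: [-3.14, -0.001, 1.725]
ft_force: [6.3, -2.3, -12.7]
finger_gap: 0.481
grip_force: 37.8
```

Steady against the top stop, so I'm handing in.

```bash
python3 -c "
from h import *
print(job.hand_in())"
```

```text
the job is handed in; nothing more can be done
None
```

The job is handed in: the camera is aimed at the red-lid jar (pan about 1.725 rad) and the post is held against its second, topmost stop. The button is still squeezed in; the jars, mint tin and chocolate bar were left where they stood.

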